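Swing the dim sum tray home and bolt it

TASK

The bamboo tray turns on the swivel bolt through its rear corner and has been left swung out: push it near its free front corner so that it swings back until it bears on the rubber stop on the shelf's rear lip, pressing lightly enough not to ram the stop. Then slide the barrel bolt into the notch in the tray's end wall as far as it goes. The baskets and the spoon on the tray must ride along undisturbed, and everything else on the shelf stays where it is.

Things in the scene. Friction and masses are not known exactly. Their poses are not given: they have to be found in the camera images.
- shelf: stainless wall shelf, 360 mm deep (x), 860 mm wide (y), top surface 120 mm above the counter, fixed. Origin on the counter below it; x points from its front edge squarely to the rear lip (away from the robot at yaw 0), y along the lip, z up. Rear lip 28 mm high, inner face at x = +155 mm; front and side lips 12 mm high.
- pin (a point): the swivel bolt, 10 mm thick, standing on the shelf with a washer and dome nut (22 mm wide, top 23 mm above the shelf); the point lies on its axis 6 mm above the shelf. The tray's hole is 12 mm, so the tray has 1 mm of play about it. At (120, -130) mm in the shelf's frame.
- tray: loose bamboo tray, 0.35 to 0.6 kg, 170 (its x) by 300 (y) by 30 mm high, walls 8 mm, flat on the shelf. Origin: its swivel hole, underside. Outer faces at x = -145 (front), +25 (rear), y = -25, +275 mm (free end). Home = axes parallel to the shelf's; starts turned 0.3 to 0.53 rad anticlockwise from above. Sliding it by the corner takes 1 to 6 N; at the stop the resistance rises sharply.
- tray_corner (a point): the tray's free front corner (outer corner of front wall and end wall), 18 mm above the shelf, at (-145, 275) mm in the tray's frame. Push on the front wall's outer face, up to about 60 mm from this corner.
- tray_notch (a point): the open-topped notch, 22 mm wide, in the tray's end wall, that takes the rod of the barrel bolt; the point lies at mid-width, 20 mm above the shelf, at (-90, 271) mm in the tray's frame. When the tray bears on the stop, the notch is within 7 mm of the rod's line.
- stop: domed rubber stop, 18 mm thick, screwed into the rear lip, pointing at the tray's rear wall 225 mm from the swivel bolt, axis 16 mm above the shelf. Origin on the shelf at (0, 95) mm in the shelf's frame, not at the rubber. Its tip reaches 5 to 15 mm out of the lip, as its thread was last set: not measured, so home must be felt. The tray bears on it from 2 N; over 12 N is ramming.
- bolt (a joint): slide of the barrel bolt along the shelf's -y: 0 = drawn back, 0.035 m = fully home, on a hard end stop. Starts at 0 to 0.004. Needs about 2.5 N and stays where it is left. Its rod is 8 mm thick, round-nosed, axis 20 mm above the shelf; drawn back, the nose is 8 mm short of the home tray's end wall.
- bolt_knob (a point): centre of the barrel bolt's upright round knob, 15 mm thick, spanning 34 to 58 mm above the shelf (point at 46 mm); it moves with the bolt. Guide straps, 29 mm high, stand 35 mm behind the drawn-back knob and 75 mm ahead of it. Pinch it from above or push it from behind.
- stack_low_mid (a point): centre of the lower of the two bamboo dim sum baskets on the tray, 110 mm wide, 38 mm high, near the swivel end
- stack_top_mid (a point): centre (without its lid) of the upper, lidded basket, 110 mm wide; the lid's top is 95 mm above the shelf
- tray_bed (a point): the middle of the place on the tray's floor where the baskets stand, at (-60, 83) mm in the tray's frame; they start within 25 mm of it
- spoon_mid (a point): ceramic soup spoon lying on the tray's floor, 125 mm long, 46 mm wide, 15 mm high, centre
- tray_spoon (a point): the middle of the place on the tray's floor where the spoon lies, at (-60, 195) mm in the tray's frame
- timer: kitchen timer, 80 mm wide round case, 44 mm high, with a press button on a white dome; bystander
- measure: steel measuring cup, 76 mm wide, 55 mm high, with a flat handle; bystander
- dish: small ceramic sauce dish, 72 mm wide, 22 mm high; bystander
- teacup: ceramic teacup, 64 mm wide, 50 mm high; bystander
- spare_low: lower basket of the spare stack, 110 mm wide, 38 mm high, beside the tray; bystander
- spare_top: upper basket of the spare stack, open, 110 mm wide, 38 mm high; bystander
There are look-alikes about, which are no part of the job. Leave any purple or turquoise look-alike of the part that bears spoon_mid alone.

How it is judged:
On the way, in this order (a step that is already met when the one before it is completed fails the run):
1. the tray, swung back, bears on the rubber stop with at least 2 N (contact force between tray and stop above 2 N), for 0.2 s.
2. the barrel bolt is slid fully home through the tray's notch (value of joint bolt above 0.032 m), for 0.2 s.
At the end, for the whole second after the job is handed in: The tray lies flat and still, within 0.035 rad of parallel to the rear lip; the barrel bolt is within 3 mm of its end of travel; the two baskets stand upright on each other (within 15 mm) and within 45 mm of the basket place on the tray; the spoon lies in the tray within 40 mm of its place (angle between the y axis of tray and the y axis of shelf, either way round below 0.035 rad and value of joint bolt above 0.032 m and linear speed of tray below 0.01 m/s and angle between tray's own z axis and vertical below 0.03 rad and horizontal distance between stack_low_mid and tray_bed below 0.045 m and horizontal distance between stack_low_mid and stack_top_mid below 0.015 m and angle between each of stack_low_mid, stack_top_mid's own z axis and vertical below 0.08 rad and horizontal distance between spoon_mid and tray_spoon below 0.04 m and z of spoon_mid in the frame of tray_spoon below 0.02 m); the robot touches nothing.
It fails at once if the rubber stop is rammed by the tray (over 12 N) (contact force between tray and stop above 12 N).
It fails at once if the basket stack on the tray topples (angle between stack_top_mid's own z axis and vertical above 0.3 rad).
It fails at once if a thing standing beside the tray (timer, measuring cup, dish, teacup, spare baskets) is moved by more than 20 mm (distance of any of timer, measure, dish, teacup, spare_low, spare_top from where it was at the start of the episode above 0.02 m).
It also fails if it takes over 64 s, if anything falls off the work surface, if the arm or the gripper's body presses on something with over 40 N, if the wrist force passes 120 N, or if a joint passes its speed limit or range.

ROBOT

A 6-joint arm with a two-finger parallel gripper is mounted at the origin on the work surface. World frame = base frame: x ahead of the robot, y to its left, z up, the work surface at z = 0. Lengths are in m, angles in rad, forces in N, time in s.
With the tool pointing down it reaches from about 0.25 to 0.725 m from the base axis. Payload 4 kg.
Tool frame: the origin (TCP) lies midway between the tips of the shut fingers; the grasp point (between the pads) lies 19 mm behind it; z points along the fingers, y is the line along which they close (so a half turn about z gives the same grasp; the last joint's range is limited). The gripper opens to 85 mm and grips with 20 to 120 N. Pads are 22 mm wide; open, the fingers measure 114 mm over their backs; the gripper's body (76 mm by 85 mm) begins 54 mm behind the grasp point. The pads swing forward as they close: fully open they stand 13 mm farther back than shut.
Start: joints at [-1.259, 0.241, 0.005, 1.335, 0, 1.571], TCP at [0.153, -0.476, 0.231] pointing down, gripper open.
Joint ranges: [-2.72, 2.72], [-1.05, 1.87], [-1.09, 1.28], [-1.99, 2.15], [-1.42, 1.44], [-3.14, 3.14]. Speed limits (rad/s): [2.79, 2.79, 3.14, 3.14, 3.14, 3.14].

INTERFACE

Orientations are given as a unit quaternion [x, y, z, w].
In Python, from workcell import bot gives the robot as it stands.
- The arm moves only by the tool move_arm, never from a script. Its argument "motion" is a list of rows, each an object of numbers: "x", "y", "z": the shift along the tool's x, y, z in cm; "yaw": the turn about the tool's z in degrees. A call has 1 to 20 rows; each row is the pose to reach, as a shift and turn from the pose commanded when the call began, along the tool's axes at that moment; what a row does not reach only later rows make up. A row lasts 1/8 s, in which the tool goes at most 62.5 mm and 10.7 degrees, less where a joint would pass 70% of its speed; a pose out of reach is approached as far as the arm can. A call with a gripper value outside its range is refused whole. "gripper" is the opening, from -1 (shut) to 1 (fully open), set as the call begins (left out, the last holds). The fingers move at their own pace and stop on an object; the grip force is fixed at half the most. Time passes only in rows, so rows that repeat a pose let the fingers close. It gives the time, the measured TCP pose, the force, the opening and the grip force at its end, in the units of the state.
- bot.get_obs(): the state, without advancing time (a new reading comes with each control period).
- bot.camera(name): name is "scene" or "top" or "wrist"; returns the picture (480x640x3 uint8, blue, green, red); there is no depth.
- bot.camera_model(name): a dict with "K" (3x3 intrinsics, pixels), "world_from_camera" (4x4, takes a point from camera to world coordinates). Camera axes: x right, y down, z forward; pixel columns grow to the right and rows downward; lengths in m; the calibration is good to about 2 mm. The wrist camera is an equidistant fisheye: a pixel r from the principal point sees the ray r / f radians off the axis. A picture is of the moment at which its call begins: read the wrist's pose just before it. camera_model takes no time and is no camera call; for the wrist camera it gives the pose at the moment of the call.
- bot.job_done(): hands the job in; it is judged then, once.
Trained networks look in the newest picture that a camera, given by its name, has taken for a name from the list of things; names that differ only in an ending like _2 or _b are one class to them, and where a whole thing is asked for, a point or a joint stands for the part that bears it (a point fixed in the world has none). Each returns a list of dicts, best first, with "score" (0 to 1); they miss things now and then, are a little off and sometimes report something else, mostly with a low value. They report only what shows in the picture. A call takes as long as a camera call. They do not tell look-alikes from the thing itself.
- bot.cut_out(camera, name): "mask" (480x640 bool, what is visible of it) and "centre" ([row, column] in pixels, amid what is visible of it).
The state is a dict: "clock": time; "joint_pos": joint angles; "joint_vel": joint speeds; "tau": joint torques, N m; "eef_pos": TCP position; "tool_rot": TCP orientation; "ft_force": force on the tool from outside, world axes, zero at the start; "ft_torque": the same for the moment, N m; "grip_width": finger opening in m; "grasp_force": force on a finger pad.
Only numpy, scipy, OpenCV 4.12 (cv2) and the standard library are available. Lean on these libraries where they do the work, as an engineer would, in place of code of your own. Each camera call takes 0.05 s, during which the arm holds its last target. There are 200 camera calls.

## Working session

There is one attempt and no reset: what is moved stays moved. The work goes in short steps, Python scripts to look and compute and a tool call to move; the robot and the scene stay as the last step left them, time stands still between calls to the robot, and variables do not carry over. Pictures are saved under pics/ and viewed, at most 10 in all, crops included, and the job is handed in when it is done.

Besides the shell and the picture viewer there is one more tool, called after ">>>" in YAML: its name, and indented under it one key for each argument. move_arm: Moves the arm, as the interface text tells. Its arguments: {"type":"object","properties":{"motion":{"type":"array"},"gripper":{"type":"number"}},"required":["motion"]}

```bash
mkdir -p pics; ls; python3 - <<'E'
from workcell import bot
import cv2,numpy as np
np.set_printoptions(precision=4,suppress=True)
for n in("scene","top"):
    cv2.imwrite(f"pics/{n}0.png",bot.camera(n)); m=bot.camera_model(n); print(n,m["K"],m["world_from_camera"])
o=bot.get_obs(); print(o)
for c in("scene","top"):
  for n in("tray","tray_corner","tray_notch","stop","bolt","bolt_knob","pin","shelf","stack_top_mid","spoon_mid"):
    try: print(c,n,[(round(d["score"],2),[round(float(v)) for v in d["centre"]],int(d["mask"].sum())) for d in bot.cut_out(c,n)][:4])
    except Exception as e: print(c,n,e)
E
```

```text
pics
scene [[461.2894   0.     324.0633]
 [  0.     461.2894 240.5361]
 [  0.       0.       1.    ]] [[ 0.5445  0.563  -0.6218  1.2514]
 [ 0.8387 -0.3758  0.3941 -0.465 ]
 [-0.0118 -0.7361 -0.6768  0.9359]
 [ 0.      0.      0.      1.    ]]
top [[500.5985   0.     330.1421]
 [  0.     500.5985 245.6804]
 [  0.       0.       1.    ]] [[ 0.0057 -0.9823  0.1873  0.3109]
 [-0.9999 -0.0026  0.017   0.0083]
 [-0.0162 -0.1874 -0.9822  1.1218]
 [ 0.      0.      0.      1.    ]]
{'clock': 0.1, 'joint_pos': array([-1.259 ,  0.2413,  0.0039,  1.3352, -0.    ,  1.5708]), 'joint_vel': array([ 0.0033, -0.0015,  0.003 ,  0.0003, -0.0008,  0.0002]), 'tau': array([ -0.0003, -37.3138,  25.301 ,   0.0108,   0.    ,  -0.    ]), 'eef_pos': array([ 0.1532, -0.4754,  0.2305]), 'tool_rot': array([ 0.9879,  0.1553, -0.0002, -0.0009]), 'ft_force': array([ 0.0778,  0.6866, -0.2828]), 'ft_torque': array([ 0.0687, -0.0398, -0.0059]), 'grasp_force': 0.0, 'grip_width': 0.0854079034821098}
scene tray [(0.66, [274, 352], 4519)]
scene tray_corner [(0.64, [270, 349], 4495)]
scene tray_notch [(0.84, [275, 352], 460
[... 283 characters left out ...]
, 208], 1336), (0.56, [226, 434], 167), (0.24, [274, 353], 4683)]
scene spoon_mid [(0.53, [256, 366], 228), (0.47, [185, 359], 169), (0.22, [308, 329], 39650)]
top tray [(0.72, [205, 336], 8627)]
top tray_corner [(0.74, [199, 332], 8605)]
top tray_notch [(0.85, [206, 338], 8463)]
top stop [(0.4, [129, 286], 30)]
top bolt [(0.53, [177, 215], 214)]
top bolt_knob [(0.51, [182, 214], 239), (0.25, [165, 311], 59702)]
top pin [(0.92, [240, 341], 59955), (0.44, [263, 170], 385)]
top shelf [(0.56, [165, 312], 60949)]
top stack_top_mid [(0.65, [177, 373], 2845), (0.39, [171, 488], 1263)]
top spoon_mid [(0.96, [200, 320], 682), (0.89, [340, 250], 683), (0.56, [378, 196], 642), (0.52, [209, 368], 182)]
```

View pics/top0.png

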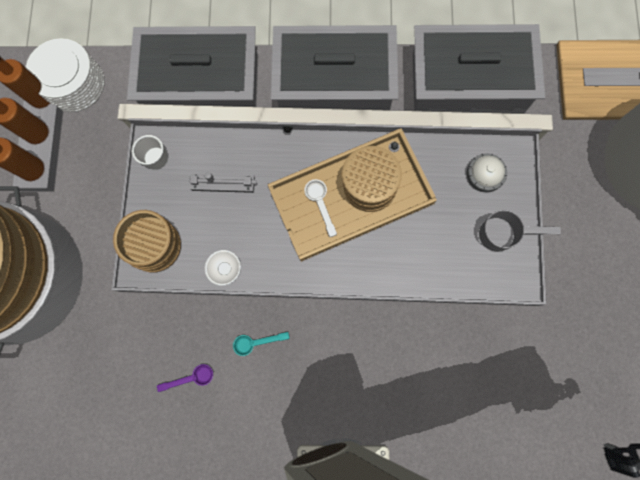

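View pics/scene0.png

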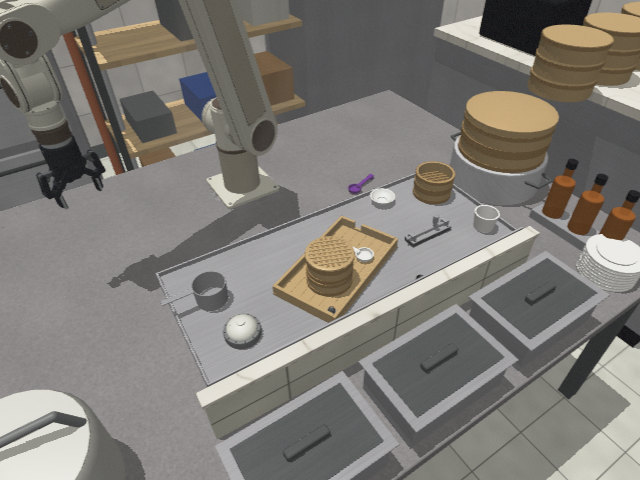

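The top view shows the tray with the pin nut at about (393,147). Its free front corner is near (302,258), the stop near (287,129), and the bolt runs (190–256,182) with its knob around (209,178). The purple spoon (190,378) and turquoise spoon (262,343) are look-alikes, to be left alone. The scene view agrees.

```bash
cat > h.py <<'E'
import numpy as np,cv2
def ray(m,u,v,z):
    K,T=m["K"],m["world_from_camera"]; d=T[:3,:3]@np.linalg.inv(K)@[u,v,1]; c=T[:3,3]
    return c+d*(z-c[2])/d[2]
def proj(m,P):
    K,T=m["K"],m["world_from_camera"]; q=(np.atleast_2d(P)-T[:3,3])@T[:3,:3]; q=q@K.T; return q[:,:2]/q[:,2:]
E
python3 - <<'E'
import cv2
im=cv2.imread("pics/top0.png")
a=cv2.resize(im[130:265,180:310],None,fx=4,fy=4,interpolation=cv2.INTER_CUBIC)
cv2.imwrite("pics/c1.png",a)
from workcell import bot; from h import *
np.set_printoptions(precision=4,suppress=True)
m=bot.camera_model("top")
for n,u,v,z in [("frontL",114,290,.132),("frontR",543,303,.132),("sideLtop",129,128,.132),("sideRtop",538,133,.132),("pin",393.5,146,.143),("stop",287,129,.136),("corner",302,258,.15),("rearfree",270,187,.15),("frontpiv",436,200,.15),("rearpiv",402,130,.15)]:
    print(n,ray(m,u,v,z))
E
```

```text
frontL [0.4086 0.4558 0.132 ]
frontR [ 0.3865 -0.3918  0.132 ]
sideLtop [0.7528 0.4538 0.132 ]
sideRtop [ 0.7404 -0.4075  0.132 ]
pin [ 0.7074 -0.1045  0.143 ]
stop [0.7483 0.1174 0.136 ]
corner [0.4714 0.0803 0.15  ]
rearfree [0.6169 0.1476 0.15  ]
frontpiv [ 0.59   -0.1866  0.15  ]
rearpiv [ 0.7395 -0.1218  0.15  ]
```

View pics/c1.png

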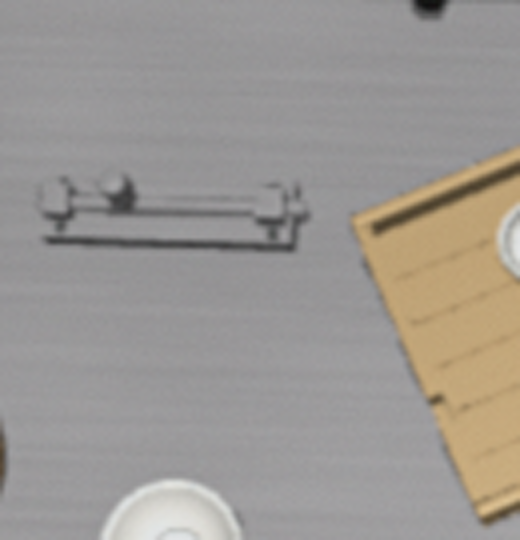

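The crop shows the knob top near full-image pixel (208.8,175.8). The straps are at (194,179) and (247,180), the notch is at (289,230), and the tray's free rear corner is at (268,184).

```bash
cat >> h.py <<'E'
def se2(p,q):
    q=np.atleast_2d(q); c,s=np.cos(p[2]),np.sin(p[2]); return q@np.array([[c,s],[-s,c]])+p[:2]
E
python3 - <<'E'
from workcell import bot; from h import *
from scipy.optimize import least_squares
np.set_printoptions(precision=4,suppress=True)
m=bot.camera_model("top"); s=bot.camera_model("scene")
def tr(p,pt): # tray->world
    return se2(p[:3],se2([.12,-.13,p[3]],pt))
tp=np.array([[-.145,.275],[.025,.275],[-.145,-.025],[.025,-.025]])
tu=np.array([[302,258],[269,184.5],[436,200],[402.,130]])
def res(p):
    r=[(proj(m,np.c_[tr(p,tp),np.full(4,.15)])-tu).ravel()]
    r.append((proj(m,np.c_[se2(p,[[.12,-.13]]),.143])-[393.5,146]).ravel())
    f=proj(m,np.c_[se2(p,[[-.18,.43],[-.18,-.43]]),[.132]*2])
    r.append((f-[[114,290],[543,303]])[:,1]*1)
    r.append([ (f[0,0]-114+543-f[1,0])*0 , ((f[0,0]+f[1,0])-657)*.5])
    return np.concatenate(r)
f=least_squares(res,[.58,.03,-.026,.44],loss="soft_l1"); p=f.x
print(p,f.fun.round(1)); 
# knob: top rim centre; scene triangulation
kt=ray(m,208.8,175.8,.178); print("knob top cam",kt)
c=bot.cut_out("scene","bolt_knob"); c=[d for d in c if d["mask"].sum()<600][0]
ys,xs=np.nonzero(c["mask"]); print(xs.min(),xs.max(),ys.min(),ys.max())
a=-p[2]; print("knob shelf", se2([0,0,-p[2]],kt[None,:2]-p[:2]))
for u in (194,247): q=ray(m,u,179.5,.149); print("strap shelf",se2([0,0,-p[2]],q[None,:2]-p[:2]))
print("scene proj knob top/bot",proj(s,[[kt[0],kt[1],.178],[kt[0],kt[1],.154]]))
print("corner",tr(p,tp[:1]),"stop",se2(p,[[.145,.095]]))
np.save("p.npy",p)
from scipy.spatial.transform import Rotation as R
im=cv2.imread("pics/scene0.png")
for q in proj(s,np.c_[tr(p,tp),np.full(4,.15)]): cv2.circle(im,tuple(int(v) for v in q),1,(0,0,255),-1)
for q in proj(s,np.r_[np.c_[se2(p,[[.12,-.13]]),.143],np.c_[se2(p,[[.145,.095]]),.136],[[*kt[:2],.178]]]): cv2.circle(im,tuple(int(v) for v in q),1,(255,0,255),-1)
cv2.imwrite("pics/c2.png",cv2.resize(im[170:350,260:470],None,fx=3,fy=3,interpolation=cv2.INTER_CUBIC))
E
```

```text
[ 0.5894  0.0242 -0.0148  0.4226] [-3.6  3.1 -2.5  0.4  0.8  2.8 -0.6 -0.4  1.5 -0.  -3.6 -8.4 -0.   2.5]
knob top cam [0.6311 0.2657 0.178 ]
409 443 214 238
knob shelf [[0.0382 0.2421]]
strap shelf [[0.0396 0.28  ]]
strap shelf [[0.0412 0.1716]]
scene proj knob top/bot [[434.5064 214.8992]
 [433.1236 222.0205]]
corner [[0.4653 0.0873]] stop [[0.7358 0.117 ]]
```

View pics/c2.png

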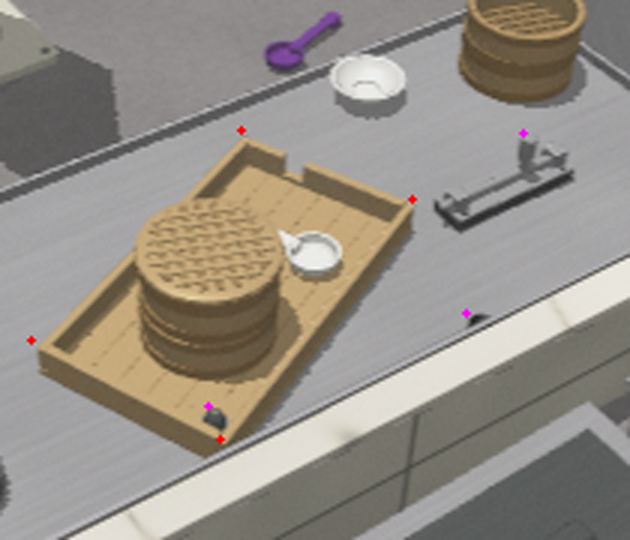

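The overlay shows every predicted dot about 2 px up-left of its feature. I'll refit using both cameras and better picks: corner (301,259), notch (289,230), and scene corners (342.7,216.7), (397.3,239.3) and (273.3,287.7).

```bash
cat > fit.py <<'E'
from workcell import bot; from h import *
from scipy.optimize import least_squares
np.set_printoptions(precision=4,suppress=True)
m=bot.camera_model("top"); s=bot.camera_model("scene")
def tr(p,pt): return se2(p[:3],se2([.12,-.13,p[3]],pt))
tp=np.array([[-.145,.275],[.025,.275],[-.145,-.025],[.025,-.025]])
def pts(p): # tray corners, notch, pin, knob, stop
    kn=se2(p,[p[4:6]])
    return np.r_[np.c_[tr(p,tp),np.full(4,.15)],np.c_[tr(p,[[-.09,.275]]),.15],np.c_[se2(p,[[.12,-.13]]),.143],np.c_[kn,.178],np.c_[se2(p,[[.145,.095]]),.136]]
U={0:(m,np.array([[301,258.7],[268.4,184],[435.5,201],[402.,131],[288.5,230],[393.5,146],[208.8,175.8],[287,131]])),
   1:(s,np.array([[342.7,216.7],[397.3,239.3],[273.3,287.7],[np.nan]*2,[np.nan]*2,[331,306.7],[435.7,215.5],[418.5,276.]]))}
def res(p):
    r=[]
    for k,(c,u) in U.items():
        d=proj(c,pts(p))-u-p[6+2*k:8+2*k]; r.append(d[~np.isnan(d[:,0])].ravel())
    r.append(p[6:]/1.0)
    return np.concatenate(r)
f=least_squares(res,[.58,.03,-.026,.44,.035,.24,0,0,0,0],loss="soft_l1"); p=f.x
E
python3 - <<'E'
from fit import *
print(p,(f.fun).round(1))
sd=np.sqrt(np.diag(np.linalg.inv(f.jac.T@f.jac))); print(sd)
print(pts(p)); np.save("p.npy",p)
E
```

```text
[ 0.5961  0.0257 -0.0296  0.4388  0.029   0.2417 -0.1726 -0.5357 -0.4656
 -0.6822] [-2.1  0.6 -1.5 -0.6  1.6 -0.1 -0.4 -3.  -0.2  4.2  1.7 -1.7 -0.2 -0.
  0.6  0.5 -0.8 -1.2  1.7 -0.7 -1.1 -1.9  0.5  1.  -0.2  0.2 -0.2  1.1
 -0.2 -0.5 -0.5 -0.7]
[0.0025 0.0024 0.0112 0.0115 0.004  0.0022 0.8943 1.0166 0.821  0.7663]
[[ 0.4698  0.0868  0.15  ]
 [ 0.6257  0.1544  0.15  ]
 [ 0.5891 -0.1884  0.15  ]
 [ 0.7451 -0.1208  0.15  ]
 [ 0.5202  0.1087  0.15  ]
 [ 0.7122 -0.1078  0.143 ]
 [ 0.6323  0.2665  0.178 ]
 [ 0.7439  0.1164  0.136 ]]
```

>>> move_arm:
  motion:
    - {"x": 1.4,"y": -1.3,"yaw": 1}
    - {"x": 4,"y": -3.7,"yaw": 2}
    - {"x": 7,"y": -6.5,"yaw": 4}
    - {"x": 10,"y": -9.3,"yaw": 5}
    - {"x": 13,"y": -12.1,"yaw": 6}
    - {"x": 16,"y": -14.9,"yaw": 7}
    - {"x": 19,"y": -17.7,"yaw": 9}
    - {"x": 22,"y": -20.5,"yaw": 10}
    - {"x": 25,"y": -23.3,"yaw": 12}
    - {"x": 28,"y": -26.1,"yaw": 13}
    - {"x": 31,"y": -28.9,"yaw": 15}
    - {"x": 34,"y": -31.7,"yaw": 16}
    - {"x": 37,"y": -34.5,"yaw": 17.5}
    - {"x": 40,"y": -37.3,"yaw": 18.5}
    - {"x": 42.3,"y": -39.5,"yaw": 19.6}
    - {"x": 43.3,"y": -40.4,"yaw": 19.6}
    - {"x": 43.3,"y": -40.4,"yaw": 19.6}
    - {"x": 43.3,"y": -40.4,"yaw": 19.6}
  gripper: -1

```text
invalid input at $.motion[0]: expected keys x, y, z, yaw
```

>>> move_arm:
  motion:
    - {"x": 1.4,"y": -1.3,"z": 0,"yaw": 1}
    - {"x": 4,"y": -3.7,"z": 0,"yaw": 2}
    - {"x": 7,"y": -6.5,"z": 0,"yaw": 4}
    - {"x": 10,"y": -9.3,"z": 0,"yaw": 5}
    - {"x": 13,"y": -12.1,"z": 0,"yaw": 6}
    - {"x": 16,"y": -14.9,"z": 0,"yaw": 7}
    - {"x": 19,"y": -17.7,"z": 0,"yaw": 9}
    - {"x": 22,"y": -20.5,"z": 0,"yaw": 10}
    - {"x": 25,"y": -23.3,"z": 0,"yaw": 12}
    - {"x": 28,"y": -26.1,"z": 0,"yaw": 13}
    - {"x": 31,"y": -28.9,"z": 0,"yaw": 15}
    - {"x": 34,"y": -31.7,"z": 0,"yaw": 16}
    - {"x": 37,"y": -34.5,"z": 0,"yaw": 17.5}
    - {"x": 40,"y": -37.3,"z": 0,"yaw": 18.5}
    - {"x": 42.3,"y": -39.5,"z": 0,"yaw": 19.6}
    - {"x": 43.3,"y": -40.4,"z": 0,"yaw": 19.6}
    - {"x": 43.3,"y": -40.4,"z": 0,"yaw": 19.6}
    - {"x": 43.3,"y": -40.4,"z": 0,"yaw": 19.6}
  gripper: -1

```text
clock: 3.4
eef_pos: [0.4412, 0.0098, 0.2313]
tool_rot: [1.0, 0.003, -0.001, -0.012]
ft_force: [0.2, 0.5, 1.0]
grip_width: -0.0002
grasp_force: 0.0
```

```bash
cat > show.py <<'E'
from fit import *
def wproj(P):
    w=bot.camera_model("wrist"); K,T=w["K"],w["world_from_camera"]; q=(np.atleast_2d(P)-T[:3,3])@T[:3,:3]
    th=np.arctan2(np.hypot(q[:,0],q[:,1]),q[:,2]); a=np.arctan2(q[:,1],q[:,0]); r=K[0,0]*th
    return np.c_[K[0,2]+r*np.cos(a),K[1,2]+r*np.sin(a)]
E
python3 - <<'E'
from show import *
for _ in range(6): bot.camera("top")
w=wproj(pts(p)); o=bot.get_obs(); im=bot.camera("wrist")
print(o["clock"],o["eef_pos"],o["tool_rot"],o["joint_vel"]); print(w)
for q in w: cv2.circle(im,tuple(int(round(v)) for v in q),2,(0,0,255),-1)
cv2.imwrite("pics/w1.png",im)
E
```

```text
3.7 [0.4416 0.0104 0.2314] [ 0.9999  0.0037 -0.0001 -0.0123] [0.0029 0.0008 0.0006 0.0011 0.001  0.002 ]
[[ 204.5624  195.9965]
 [ 112.427   -21.7289]
 [ 602.6902   46.1354]
 [ 505.1611 -153.794 ]
 [ 169.0206  119.6724]
 [ 491.6149 -123.3268]
 [ -17.6439    3.7126]
 [ 184.9134 -151.3019]]
```

View pics/w1.png

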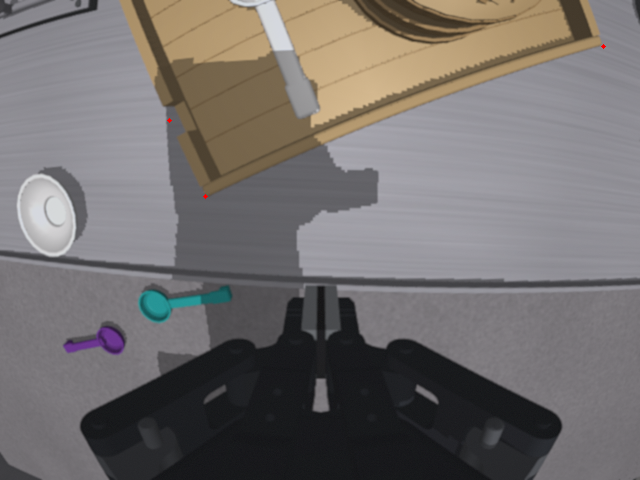

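The wrist view shows the tray corner at (205,193), against a prediction of (204.6,196), so the fit holds to a few mm. The arm stopped about 3 cm short in y. I'll make the remaining approach move and see whether that closes.

>>> move_arm:
  motion:
    - {"x": 0,"y": -1,"z": 0,"yaw": 1}
    - {"x": 0,"y": -2,"z": 0,"yaw": 2}
    - {"x": 0,"y": -3,"z": 0,"yaw": 2}
    - {"x": 0,"y": -3,"z": 0,"yaw": 2}
    - {"x": 0,"y": -3,"z": 0,"yaw": 2}

```text
clock: 4.38
eef_pos: [0.4416, 0.0154, 0.232]
tool_rot: [1.0, 0.002, -0.001, -0.023]
ft_force: [-0.5, -0.1, 0.5]
grip_width: -0.0
grasp_force: 0.0
```

```bash
python3 - <<'E'
from fit import *
o=bot.get_obs(); print(o["joint_pos"],o["joint_vel"],o["tau"],o["eef_pos"],o["tool_rot"],o["ft_force"],o["ft_torque"])
E
```

```text
[ 0.004   0.1264 -0.135   1.3111  0.045   3.1406] [-0.0011 -0.     -0.0007 -0.0006 -0.      0.0005] [  0.0086 -31.4363  25.1134   0.0132   0.1474   0.    ] [0.4416 0.0154 0.232 ] [ 0.9997  0.0025 -0.0009 -0.0225] [-0.4727 -0.1033  0.5057] [-0.0295 -0.0121 -0.0079]
```

Joint 6 is at its 3.14 limit, so I'll turn the tool the other way by about 88°. Then tool y is shelf +x and tool x is shelf +y, with joint 6 near mid-range.

>>> move_arm:
  motion:
    - {"x": 0,"y": 0,"z": 0,"yaw": -7}
    - {"x": 0,"y": 0,"z": 0,"yaw": -16}
    - {"x": 0,"y": 0,"z": 0,"yaw": -26}
    - {"x": 0,"y": 0,"z": 0,"yaw": -36}
    - {"x": 0,"y": 0,"z": 0,"yaw": -46}
    - {"x": 0,"y": 0,"z": 0,"yaw": -56}
    - {"x": 0,"y": 0,"z": 0,"yaw": -66}
    - {"x": 0,"y": 0,"z": 0,"yaw": -75}
    - {"x": 0,"y": 0,"z": 0,"yaw": -82}
    - {"x": 0,"y": 0,"z": 0,"yaw": -88}
    - {"x": 0,"y": 0,"z": 0,"yaw": -88}
    - {"x": 0,"y": 0,"z": 0,"yaw": -88}

```text
clock: 5.88
eef_pos: [0.4416, 0.0153, 0.2321]
tool_rot: [0.718, 0.696, 0.015, -0.017]
ft_force: [-0.1, 0.8, 0.3]
grip_width: 0.0003
grasp_force: 0.0
```

```bash
python3 - <<'E'
from fit import *
from scipy.spatial.transform import Rotation as R
o=bot.get_obs(); print(o["joint_pos"],o["eef_pos"],o["tool_rot"],o["ft_force"]); print(R.from_quat(o["tool_rot"]).as_matrix())
E
```

```text
[ 0.0038  0.1264 -0.135   1.3111  0.045   1.6062] [0.4416 0.0153 0.2321] [ 0.718   0.6957  0.015  -0.0168] [-0.0554  0.7918  0.2993]
[[ 0.0316  0.9995 -0.0018]
 [ 0.9985 -0.0315  0.045 ]
 [ 0.0449 -0.0032 -0.999 ]]
```

>>> move_arm:
  motion:
    - {"x": 0.6,"y": 0,"z": 0,"yaw": 0}
    - {"x": 1.8,"y": 0,"z": 1,"yaw": 0}
    - {"x": 3,"y": 0,"z": 2.5,"yaw": 0}
    - {"x": 3.6,"y": 0,"z": 4.5,"yaw": 0}
    - {"x": 3.6,"y": 0,"z": 6.5,"yaw": 0}
    - {"x": 3.6,"y": 0,"z": 8.2,"yaw": 0}
    - {"x": 3.6,"y": 0,"z": 9.3,"yaw": 0}
    - {"x": 3.6,"y": 0,"z": 9.8,"yaw": 0}
    - {"x": 3.6,"y": 0,"z": 9.8,"yaw": 0}
    - {"x": 3.6,"y": 0,"z": 9.8,"yaw": 0}

```text
clock: 7.12
eef_pos: [0.4431, 0.0557, 0.1364]
tool_rot: [0.718, 0.696, 0.016, -0.016]
ft_force: [-0.1, -0.1, -0.7]
grip_width: -0.0003
grasp_force: 0.0
```

```bash
cat > arc.py <<'E'
from fit import *
def toshelf(P): return se2([0,0,-p[2]],np.atleast_2d(P)[:,:2]-p[:2])[0]
if __name__=="__main__":
    o=bot.get_obs(); t=toshelf(o["eef_pos"]); print(o["clock"],o["eef_pos"],o["ft_force"],"shelf",t)
    for th in np.arange(.44,-.03,-.03):
        c,s=np.cos(th),np.sin(th); Q=np.array([.12,-.13])+[c*-.145-s*.252,s*-.145+c*.252]-[.0145,.011]
        d=(Q-t)*100; print(round(th,2),"x %.2f y %.2f z %.2f"%(d[1],d[0],d[1]*.045))
E
python3 arc.py
```

```text
7.125 [0.4431 0.0557 0.1364] [-0.0784 -0.0983 -0.7214] shelf [-0.1539  0.0255]
0.44 x -0.03 y 2.08 z -0.00
0.41 x 0.68 y 2.59 z 0.03
0.38 x 1.37 y 3.12 z 0.06
0.35 x 2.05 y 3.67 z 0.09
0.32 x 2.71 y 4.25 z 0.12
0.29 x 3.35 y 4.84 z 0.15
0.26 x 3.97 y 5.45 z 0.18
0.23 x 4.58 y 6.07 z 0.21
0.2 x 5.17 y 6.72 z 0.23
0.17 x 5.73 y 7.38 z 0.26
0.14 x 6.28 y 8.06 z 0.28
0.11 x 6.81 y 8.76 z 0.31
0.08 x 7.31 y 9.47 z 0.33
0.05 x 7.79 y 10.20 z 0.35
0.02 x 8.25 y 10.94 z 0.37
-0.01 x 8.69 y 11.69 z 0.39
```

>>> move_arm:
  motion:
    - {"x": 0,"y": 0.5,"z": 0,"yaw": 0}
    - {"x": 0,"y": 1,"z": 0,"yaw": 0}
    - {"x": 0,"y": 1.4,"z": 0,"yaw": 0}
    - {"x": 0,"y": 1.7,"z": 0,"yaw": 0}
    - {"x": 0,"y": 2,"z": 0,"yaw": 0}
    - {"x": 0.2,"y": 2.25,"z": 0,"yaw": 0}
    - {"x": 0.5,"y": 2.5,"z": 0,"yaw": 0}
    - {"x": 0.9,"y": 2.75,"z": 0,"yaw": 0}
    - {"x": 1.3,"y": 3.1,"z": 0,"yaw": 0}
    - {"x": 1.7,"y": 3.4,"z": 0.1,"yaw": 0}
    - {"x": 2.05,"y": 3.7,"z": 0.1,"yaw": 0}

```text
clock: 8.5
eef_pos: [0.48, 0.0754, 0.1355]
tool_rot: [0.717, 0.696, 0.015, -0.017]
ft_force: [-1.7, -1.5, 0.5]
grip_width: 0.0002
grasp_force: 1.1
```

>>> move_arm:
  motion:
    - {"x": 0.33,"y": 0.28,"z": 0,"yaw": 0}
    - {"x": 0.66,"y": 0.55,"z": 0,"yaw": 0}
    - {"x": 1.0,"y": 0.85,"z": 0,"yaw": 0}
    - {"x": 1.3,"y": 1.14,"z": 0.1,"yaw": 0}
    - {"x": 1.6,"y": 1.45,"z": 0.1,"yaw": 0}
    - {"x": 1.92,"y": 1.75,"z": 0.1,"yaw": 0}
    - {"x": 2.22,"y": 2.06,"z": 0.1,"yaw": 0}
    - {"x": 2.53,"y": 2.37,"z": 0.1,"yaw": 0}
    - {"x": 2.82,"y": 2.7,"z": 0.1,"yaw": 0}
    - {"x": 3.12,"y": 3.02,"z": 0.1,"yaw": 0}
    - {"x": 3.4,"y": 3.35,"z": 0.2,"yaw": 0}
    - {"x": 3.68,"y": 3.68,"z": 0.2,"yaw": 0}
    - {"x": 3.95,"y": 4.02,"z": 0.2,"yaw": 0}
    - {"x": 4.23,"y": 4.36,"z": 0.2,"yaw": 0}
    - {"x": 4.5,"y": 4.7,"z": 0.2,"yaw": 0}
    - {"x": 4.76,"y": 5.06,"z": 0.2,"yaw": 0}
    - {"x": 5.0,"y": 5.4,"z": 0.2,"yaw": 0}
    - {"x": 5.0,"y": 5.4,"z": 0.2,"yaw": 0}

```text
clock: 10.75
eef_pos: [0.5365, 0.1235, 0.1357]
tool_rot: [0.718, 0.696, 0.015, -0.016]
ft_force: [-1.5, 0.7, -0.4]
grip_width: 0.0
grasp_force: 0.6
```

```bash
python3 - <<'E'
from fit import *
from arc import toshelf
o=bot.get_obs(); print(o["clock"],o["eef_pos"],o["ft_force"],toshelf(o["eef_pos"]))
im=bot.camera("top"); cv2.imwrite("pics/top1.png",im); cv2.imwrite("pics/c3.png",cv2.resize(im[95:265,180:450],None,fx=2.9,fy=2.9,interpolation=cv2.INTER_CUBIC))
E
```

```text
10.75 [0.5365 0.1235 0.1357] [-1.4525  0.6996 -0.4437] [-0.0625  0.096 ]
```

View pics/c3.png

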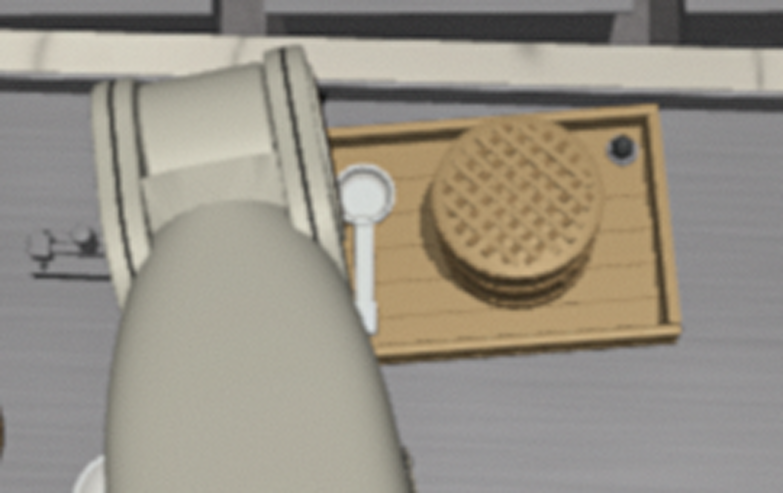

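The tray rode round with the baskets and spoon in place, and by the wall-to-lip slope it's now about 0.08 rad from home. I'll go slower from here.

>>> move_arm:
  motion:
    - {"x": 0.15,"y": 0.2,"z": 0,"yaw": 0}
    - {"x": 0.25,"y": 0.4,"z": 0,"yaw": 0}
    - {"x": 0.4,"y": 0.6,"z": 0,"yaw": 0}
    - {"x": 0.5,"y": 0.8,"z": 0,"yaw": 0}
    - {"x": 0.55,"y": 0.9,"z": 0,"yaw": 0}
    - {"x": 0.6,"y": 1.0,"z": 0,"yaw": 0}

```text
clock: 11.55
eef_pos: [0.5456, 0.1294, 0.1358]
tool_rot: [0.717, 0.696, 0.015, -0.017]
ft_force: [-2.4, 2.0, -0.0]
grip_width: -0.0001
grasp_force: 1.3
```

>>> move_arm:
  motion:
    - {"x": 0.05,"y": 0.1,"z": 0,"yaw": 0}
    - {"x": 0.1,"y": 0.2,"z": 0,"yaw": 0}
    - {"x": 0.15,"y": 0.3,"z": 0,"yaw": 0}
    - {"x": 0.2,"y": 0.35,"z": 0,"yaw": 0}
    - {"x": 0.2,"y": 0.4,"z": 0,"yaw": 0}

```text
clock: 12.18
eef_pos: [0.5498, 0.1312, 0.136]
tool_rot: [0.717, 0.696, 0.015, -0.017]
ft_force: [-4.1, 2.7, -0.2]
grip_width: 0.0001
grasp_force: 1.5
```

>>> move_arm:
  motion:
    - {"x": 0.05,"y": 0.05,"z": 0,"yaw": 0}
    - {"x": 0.05,"y": 0.1,"z": 0,"yaw": 0}
    - {"x": 0.05,"y": 0.1,"z": 0,"yaw": 0}

```text
clock: 12.55
eef_pos: [0.5509, 0.1316, 0.136]
tool_rot: [0.717, 0.696, 0.015, -0.017]
ft_force: [-2.5, 2.3, -0.4]
grip_width: -0.0
grasp_force: 1.4
```

>>> move_arm:
  motion:
    - {"x": 0.05,"y": 0.05,"z": 0,"yaw": 0}
    - {"x": 0.05,"y": 0.1,"z": 0,"yaw": 0}
    - {"x": 0.05,"y": 0.1,"z": 0,"yaw": 0}

```text
clock: 12.92
eef_pos: [0.5519, 0.1321, 0.136]
tool_rot: [0.717, 0.696, 0.015, -0.017]
ft_force: [-2.9, 1.4, -1.3]
grip_width: 0.0001
grasp_force: 1.5
```

>>> move_arm:
  motion:
    - {"x": 0.05,"y": 0.05,"z": 0,"yaw": 0}
    - {"x": 0.05,"y": 0.1,"z": 0,"yaw": 0}
    - {"x": 0.05,"y": 0.1,"z": 0,"yaw": 0}

```text
clock: 13.3
eef_pos: [0.5529, 0.1325, 0.136]
tool_rot: [0.717, 0.696, 0.015, -0.017]
ft_force: [-3.0, 3.5, -1.8]
grip_width: -0.0002
grasp_force: 1.5
```

>>> move_arm:
  motion:
    - {"x": 0.05,"y": 0.05,"z": 0,"yaw": 0}
    - {"x": 0.05,"y": 0.1,"z": 0,"yaw": 0}
    - {"x": 0.05,"y": 0.1,"z": 0,"yaw": 0}

```text
clock: 13.68
eef_pos: [0.5539, 0.133, 0.1361]
tool_rot: [0.718, 0.696, 0.015, -0.017]
ft_force: [-3.2, 2.2, 0.1]
grip_width: 0.0002
grasp_force: 1.6
```

>>> move_arm:
  motion:
    - {"x": 0.05,"y": 0.05,"z": 0,"yaw": 0}
    - {"x": 0.05,"y": 0.1,"z": 0,"yaw": 0}
    - {"x": 0.05,"y": 0.1,"z": 0,"yaw": 0}

```text
clock: 14.05
eef_pos: [0.5549, 0.1334, 0.1361]
tool_rot: [0.718, 0.696, 0.015, -0.017]
ft_force: [-2.8, 2.2, -0.7]
grip_width: -0.0001
grasp_force: 1.5
```

>>> move_arm:
  motion:
    - {"x": 0.05,"y": 0.05,"z": 0,"yaw": 0}
    - {"x": 0.05,"y": 0.1,"z": 0,"yaw": 0}
    - {"x": 0.05,"y": 0.1,"z": 0,"yaw": 0}

```text
clock: 14.42
eef_pos: [0.556, 0.1339, 0.1361]
tool_rot: [0.718, 0.696, 0.015, -0.017]
ft_force: [-3.1, 2.1, 0.6]
grip_width: -0.0003
grasp_force: 1.5
```

>>> move_arm:
  motion:
    - {"x": 0.05,"y": 0.05,"z": 0,"yaw": 0}
    - {"x": 0.05,"y": 0.1,"z": 0,"yaw": 0}
    - {"x": 0.05,"y": 0.1,"z": 0,"yaw": 0}

```text
clock: 14.8
eef_pos: [0.557, 0.1344, 0.1361]
tool_rot: [0.718, 0.696, 0.015, -0.017]
ft_force: [-2.2, 2.8, -0.4]
grip_width: 0.0
grasp_force: 1.5
```

>>> move_arm:
  motion:
    - {"x": 0.05,"y": 0.05,"z": 0,"yaw": 0}
    - {"x": 0.05,"y": 0.1,"z": 0,"yaw": 0}
    - {"x": 0.05,"y": 0.1,"z": 0,"yaw": 0}

```text
clock: 15.18
eef_pos: [0.558, 0.1349, 0.1361]
tool_rot: [0.718, 0.696, 0.015, -0.017]
ft_force: [-3.2, 2.3, -0.3]
grip_width: 0.0001
grasp_force: 1.5
```

>>> move_arm:
  motion:
    - {"x": 0.05,"y": 0.05,"z": 0,"yaw": 0}
    - {"x": 0.05,"y": 0.1,"z": 0,"yaw": 0}
    - {"x": 0.05,"y": 0.1,"z": 0,"yaw": 0}

```text
clock: 15.55
eef_pos: [0.5584, 0.1351, 0.1361]
tool_rot: [0.718, 0.696, 0.015, -0.017]
ft_force: [-5.9, 1.7, 0.9]
grip_width: 0.0003
grasp_force: 2.5
```

Bearing has begun: the tool moved only 0.4 of 1 mm and the force rose about 3 N. I'll add half a millimetre and hold.

>>> move_arm:
  motion:
    - {"x": 0,"y": 0.05,"z": 0,"yaw": 0}
    - {"x": 0,"y": 0.05,"z": 0,"yaw": 0}
    - {"x": 0,"y": 0.05,"z": 0,"yaw": 0}
    - {"x": 0,"y": 0.05,"z": 0,"yaw": 0}

```text
clock: 16.05
eef_pos: [0.5585, 0.1351, 0.1361]
tool_rot: [0.718, 0.696, 0.014, -0.017]
ft_force: [-6.2, 0.9, 1.2]
grip_width: -0.0001
grasp_force: 3.0
```

>>> move_arm:
  motion:
    - {"x": 0,"y": 0.05,"z": 0,"yaw": 0}
    - {"x": 0,"y": 0.05,"z": 0,"yaw": 0}
    - {"x": 0,"y": 0.05,"z": 0,"yaw": 0}
    - {"x": 0,"y": 0.05,"z": 0,"yaw": 0}

```text
clock: 16.55
eef_pos: [0.5585, 0.1352, 0.1361]
tool_rot: [0.717, 0.696, 0.014, -0.018]
ft_force: [-7.6, 0.9, 2.1]
grip_width: -0.0
grasp_force: 3.6
```

The tray bears on the stop: about 7.6 N at the wrist against about 3 N of sliding, and held. Next I back off, lift and go behind the knob.

>>> move_arm:
  motion:
    - {"x": 0,"y": -0.2,"z": 0,"yaw": 0}
    - {"x": 0,"y": -0.7,"z": 0,"yaw": 0}
    - {"x": 0,"y": -1.7,"z": 0,"yaw": 0}
    - {"x": 0,"y": -3,"z": -0.5,"yaw": 0}
    - {"x": 0,"y": -3.5,"z": -2,"yaw": 0}
    - {"x": 0,"y": -3.5,"z": -4,"yaw": 0}
    - {"x": 0,"y": -3.5,"z": -6.5,"yaw": 0}
    - {"x": 1,"y": -3,"z": -9,"yaw": 0}
    - {"x": 3,"y": -2,"z": -10,"yaw": 0}
    - {"x": 5.5,"y": -0.5,"z": -10,"yaw": 0}
    - {"x": 8,"y": 1,"z": -10,"yaw": 0}
    - {"x": 10.5,"y": 2.5,"z": -10,"yaw": 0}
    - {"x": 13,"y": 4,"z": -10,"yaw": 0}
    - {"x": 15,"y": 5.5,"z": -10,"yaw": 0}
    - {"x": 16.5,"y": 6.5,"z": -10,"yaw": 0}
    - {"x": 16.9,"y": 6.9,"z": -10,"yaw": 0}
    - {"x": 16.9,"y": 6.9,"z": -10,"yaw": 0}
    - {"x": 16.9,"y": 6.9,"z": -10,"yaw": 0}

```text
clock: 18.8
eef_pos: [0.634, 0.2967, 0.2439]
tool_rot: [0.718, 0.696, 0.015, -0.017]
ft_force: [-0.2, -0.3, -0.6]
grip_width: 0.0002
grasp_force: 0.0
```

```bash
python3 - <<'E'
from show import *
from arc import toshelf
kn=se2(p,[p[4:6]])[0]
P=np.array([[*kn,.178],[*kn,.154],[*se2(p,[[.03,.153]])[0],.14],[*se2(p,[[.03,.145]])[0],.15]])
w=wproj(P); o=bot.get_obs(); im=bot.camera("wrist")
print(o["clock"],o["eef_pos"],o["tool_rot"],o["joint_pos"],toshelf(o["eef_pos"])); print(w)
for q in w: cv2.circle(im,tuple(int(round(v)) for v in q),1,(0,0,255),-1)
cv2.imwrite("pics/w2.png",im)
t=bot.camera("scene"); cv2.imwrite("pics/s2.png",cv2.resize(t[170:350,260:470],None,fx=3,fy=3,interpolation=cv2.INTER_CUBIC))
E
```

```text
18.8 [0.634  0.2967 0.2439] [ 0.7177  0.696   0.0151 -0.0167] [0.4197 0.6589 0.6839 1.579  0.0417 2.0216] [0.0299 0.2721]
[[320.471  297.3307]
 [320.5963 282.1758]
 [321.9334 371.8674]
 [321.9229 386.6151]]
```

View pics/w2.png

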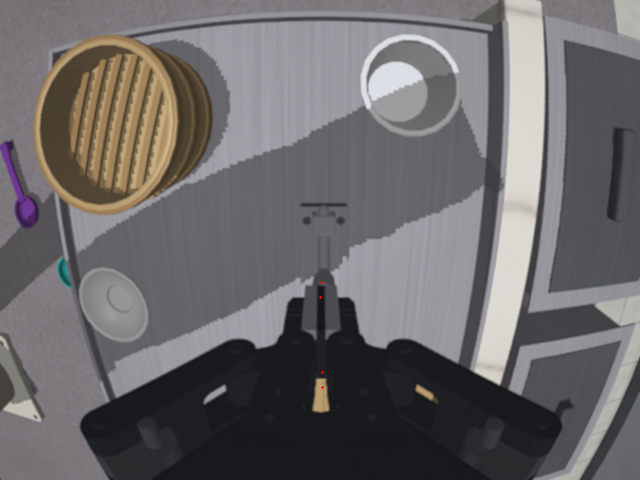

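View pics/s2.png

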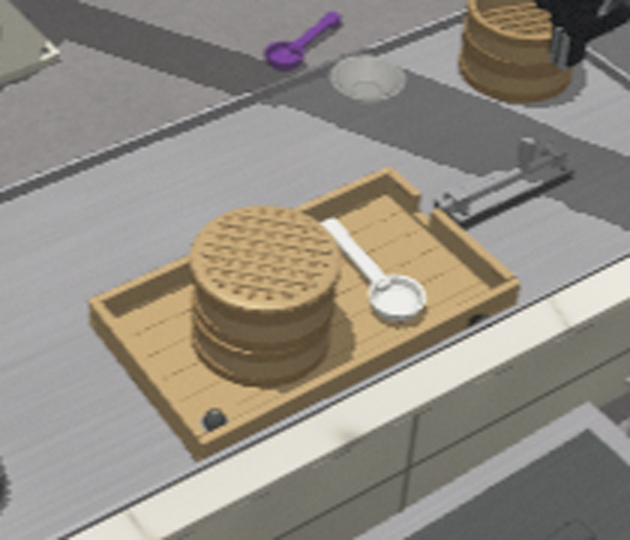

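The scene view shows the tray home against the stop with the baskets and spoon riding fine, and the rod facing the notch. In the wrist view the rod line (322,250) and knob (322,278) sit right in line with the fingers. I'll descend behind the knob and push.

>>> move_arm:
  motion:
    - {"x": 0,"y": 0,"z": 1,"yaw": 0}
    - {"x": -0.1,"y": 0,"z": 3,"yaw": 0}
    - {"x": -0.2,"y": 0,"z": 5,"yaw": 0}
    - {"x": -0.3,"y": 0,"z": 7,"yaw": 0}
    - {"x": -0.4,"y": 0,"z": 8.2,"yaw": 0}
    - {"x": -0.4,"y": 0,"z": 8.6,"yaw": 0}
    - {"x": -0.4,"y": 0,"z": 8.6,"yaw": 0}

```text
clock: 19.77
eef_pos: [0.634, 0.2973, 0.1575]
tool_rot: [0.718, 0.696, 0.015, -0.017]
ft_force: [-0.0, 0.5, 0.7]
grip_width: -0.0
grasp_force: 0.0
```

>>> move_arm:
  motion:
    - {"x": -0.3,"y": 0,"z": 0,"yaw": 0}
    - {"x": -0.6,"y": 0,"z": 0,"yaw": 0}
    - {"x": -0.9,"y": 0,"z": 0,"yaw": 0}
    - {"x": -1.2,"y": 0,"z": -0.1,"yaw": 0}
    - {"x": -1.5,"y": 0,"z": -0.1,"yaw": 0}
    - {"x": -1.8,"y": 0,"z": -0.1,"yaw": 0}
    - {"x": -2.1,"y": 0,"z": -0.1,"yaw": 0}
    - {"x": -2.4,"y": 0,"z": -0.1,"yaw": 0}

```text
clock: 20.78
eef_pos: [0.6334, 0.2733, 0.1577]
tool_rot: [0.717, 0.696, 0.015, -0.017]
ft_force: [0.3, 2.4, 2.6]
grip_width: 0.0
grasp_force: 1.4
```

>>> move_arm:
  motion:
    - {"x": -0.3,"y": 0,"z": 0,"yaw": 0}
    - {"x": -0.6,"y": 0,"z": 0,"yaw": 0}
    - {"x": -0.9,"y": 0,"z": 0,"yaw": 0}
    - {"x": -1.2,"y": 0,"z": -0.1,"yaw": 0}
    - {"x": -1.4,"y": 0,"z": -0.1,"yaw": 0}
    - {"x": -1.6,"y": 0,"z": -0.1,"yaw": 0}

```text
clock: 21.52
eef_pos: [0.6327, 0.2571, 0.1572]
tool_rot: [0.718, 0.696, 0.015, -0.017]
ft_force: [1.4, 2.3, -1.4]
grip_width: 0.0002
grasp_force: 1.3
```

>>> move_arm:
  motion:
    - {"x": -0.1,"y": 0,"z": 0,"yaw": 0}
    - {"x": -0.2,"y": 0,"z": 0,"yaw": 0}
    - {"x": -0.2,"y": 0,"z": 0,"yaw": 0}

```text
clock: 21.9
eef_pos: [0.6326, 0.2557, 0.1573]
tool_rot: [0.717, 0.696, 0.015, -0.017]
ft_force: [1.2, 3.6, -2.0]
grip_width: 0.0004
grasp_force: 2.0
```

>>> move_arm:
  motion:
    - {"x": -0.1,"y": 0,"z": 0,"yaw": 0}
    - {"x": -0.2,"y": 0,"z": 0,"yaw": 0}
    - {"x": -0.2,"y": 0,"z": 0,"yaw": 0}

```text
clock: 22.28
eef_pos: [0.6326, 0.2555, 0.1573]
tool_rot: [0.717, 0.697, 0.016, -0.018]
ft_force: [1.4, 7.5, -2.2]
grip_width: 0.0
grasp_force: 4.0
```

>>> move_arm:
  motion:
    - {"x": -0.2,"y": 0,"z": 0,"yaw": 0}
    - {"x": -0.3,"y": 0,"z": 0,"yaw": 0}
    - {"x": -0.3,"y": 0,"z": 0,"yaw": 0}
    - {"x": -0.3,"y": 0,"z": 0,"yaw": 0}

```text
clock: 22.78
eef_pos: [0.6326, 0.2553, 0.1574]
tool_rot: [0.716, 0.697, 0.018, -0.019]
ft_force: [2.8, 13.9, -3.1]
grip_width: 0.0002
grasp_force: 7.0
```

Hard end stop: the force rose to 13.9 N with no further travel. I'll back off, lift clear and look.

>>> move_arm:
  motion:
    - {"x": 0.3,"y": 0,"z": 0,"yaw": 0}
    - {"x": 0.8,"y": 0,"z": 0,"yaw": 0}
    - {"x": 1.6,"y": 0,"z": 0,"yaw": 0}
    - {"x": 2,"y": 0,"z": -1,"yaw": 0}
    - {"x": 2,"y": 0,"z": -3,"yaw": 0}
    - {"x": 2,"y": 0,"z": -5,"yaw": 0}
    - {"x": 2,"y": 0,"z": -7,"yaw": 0}
    - {"x": 2,"y": -1,"z": -9,"yaw": 0}
    - {"x": 2,"y": -4,"z": -9,"yaw": 0}
    - {"x": 2,"y": -8,"z": -9,"yaw": 0}
    - {"x": 2,"y": -12,"z": -9,"yaw": 0}
    - {"x": 2,"y": -15,"z": -9,"yaw": 0}
    - {"x": 2,"y": -16,"z": -9,"yaw": 0}
    - {"x": 2,"y": -16,"z": -9,"yaw": 0}

```text
clock: 24.52
eef_pos: [0.4733, 0.2711, 0.2495]
tool_rot: [0.717, 0.696, 0.016, -0.016]
ft_force: [0.7, 0.2, 0.7]
grip_width: 0.0002
grasp_force: 0.0
```

```bash
python3 - <<'E'
from workcell import bot; import cv2
t=bot.camera("scene"); cv2.imwrite("pics/s3.png",cv2.resize(t[170:350,260:470],None,fx=3,fy=3,interpolation=cv2.INTER_CUBIC))
o=bot.get_obs(); print(o["clock"],o["eef_pos"],o["ft_force"])
E
```

```text
24.575 [0.47401846 0.27111273 0.24915653] [ 0.68158555  0.68718895 -0.55223161]
```

View pics/s3.png

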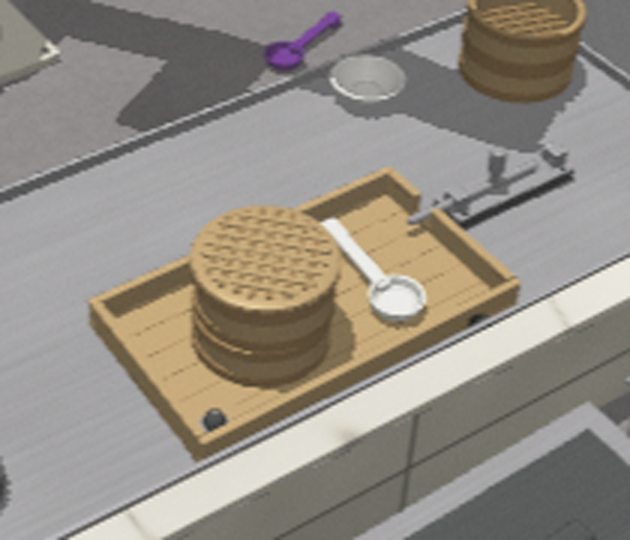

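The scene crop shows the rod through the notch (nose at about (412,220)) and the knob moved about 33 mm. The tray is parallel to the lip and its load hasn't shifted. Handing in.

```bash
python3 -c "
from workcell import bot; print(bot.job_done())"
```

```text
the job is handed in; nothing more can be done
None
```

I swung the tray back until it bore on the rubber stop, slid the barrel bolt through the notch to its hard end stop, and handed the job in at about 24.6 s; the baskets and spoon looked undisturbed in the last picture, but no verdict came back.

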